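Ram a row of wrapped sweets into a carton through a loading horn

TASK

Take the wooden ram out of its box and, with the sweets still in front of the horn, square the four wrapped sweets on the loading board up against its fence. Then push them as one row, with the low nose of the ram in front, right through the horn into the carton, until the filled carton has been driven back off the spout to its bumper; a hand on the middle of the ram is stopped by the horn, so first set it down behind the row and take it again by its tail. Draw the ram out of the horn and leave it on the table, without disturbing other things or crushing or tipping the sweets.

Things in the scene. Friction and masses are not known exactly. Their poses are not given: they have to be found in the camera images.
- loader: The fixed packing jig. Origin on the worktop under the middle of the horn's mouth; z up; the lane runs along its y axis and the row is pushed towards -y. Grey board, top 8 mm above the worktop, y = -85 to +470 mm, x = -74 to +50 mm. Sweets squared against the fence have their centres at x = +3 mm; the lane's middle is x = 0.
- fence (a point): Middle of the fence's face, at the board's top (jig x = +31, y = +145 mm; axes as the jig's). The steel fence bounds the lane on its +x side, from y = 0 to +290 mm in the jig, and is only 12 mm higher than the board, so fingers above that pass over it.
- horn_mouth (a point): Middle of the steel horn's mouth, at the board's top (jig x = y = 0; axes as the jig's). Inside walls at x = +31 (in line with the fence) and -31 mm, the latter flared to -39 mm at the mouth. Free height 70 mm from the mouth to y = -55, sloping down to 40 mm at y = -85 mm. Roofed over all its length (roof top 84 mm above the worktop, lip 4 mm): no finger can go in.
- spout_end (a point): End of the horn's spout, over which the carton is drawn, at the board's top: y = -105 mm in the jig; 62 mm wide, 40 mm high inside.
- carton (a joint): How far the carton with its sliding shoe has been driven back along -y of the jig, in m: at the start 0 to 0.008 (drawn over the spout), 0.035 when fully back on its bumper, a hard stop. The shoe slides with about 4.5 N of friction and stays where it is left. From 0.027 on it counts as driven back.
- carton_mouth (a point): Middle of the mouth of the brown windowed carton, on its inner floor, 7 mm above the worktop; axes as the jig's; at joint value j it lies at jig y = -85 mm - j. Inside 67 wide, 43 high, 228 mm deep towards -y, closed at the far end: four sweets pushed together fill 224 mm. With the row home and the carton fully back the ram's nose is about 124 mm inside the horn's mouth.
- pack1_c (a point): Centre, half-way up, of a single sweet in a clear wrapper, first of the row, nearest the horn. Solid body 56 x 56 mm in plan, 36 mm high, 55 g (the film is up to 65 mm over its ends). It stands on the loading board, skewed by up to 0.11 rad, its +x face 14 to 28 mm short of the fence. Axes as the board's when square.
- pack2_c (a point): Centre, half-way up, of a single sweet in a clear wrapper, second of the row. Solid body 56 x 56 mm in plan, 36 mm high, 55 g (the film is up to 65 mm over its ends). It stands on the loading board, skewed by up to 0.11 rad, its +x face 14 to 28 mm short of the fence. Axes as the board's when square.
- pack3_c (a point): Centre, half-way up, of a single sweet in a clear wrapper, third of the row. Solid body 56 x 56 mm in plan, 36 mm high, 55 g (the film is up to 65 mm over its ends). It stands on the loading board, skewed by up to 0.11 rad, its +x face 14 to 28 mm short of the fence. Axes as the board's when square.
- pack4_c (a point): Centre, half-way up, of a single sweet in a clear wrapper, last of the row, farthest from the horn. Solid body 56 x 56 mm in plan, 36 mm high, 55 g (the film is up to 65 mm over its ends). It stands on the loading board, skewed by up to 0.11 rad, its +x face 14 to 28 mm short of the fence. Axes as the board's when square.
- ram_c (a point): Middle of the ram, a pale beech block standing on edge: 180 mm long (y), 30 wide (x), 66 high (z), 0.17 kg; the point is half-way along and half-way up. From 23 mm ahead of it (-y) the top slopes down to a nose: the front 52 mm are 35 mm high. Centre of mass about 12 mm behind it (+y). A flat side can square the row while the fingers hold only the top, above the 36 mm high sweets.
- ram_nose (a point): Middle of the ram's flat front face, 90 mm ahead (-y of the ram) of its middle; 17.5 mm above its underside.
- ram_box: Fixed open wooden box in which the ram stands at first, 202 x 52 mm, 72 mm high, floor 6 mm thick; origin under its centre, axes as the ram's. Walls as high as the ram leave 3 mm beside it, except for a finger notch in both long walls, y = -18 to +34 mm, open above 24 mm from the worktop: only there can the ram be gripped, across its 30 mm width.
- stamp: Bystander: turned wooden stamp, 38 mm across, 55 mm high, origin under it.
- tape: Bystander: roll of tape lying flat, about 65 mm across, 12 mm high, origin under it.
- jar: Bystander: small dark-lidded jar, 38 mm across, 60 mm high, origin under it.
- mould_full: Bystander: black mould cup with green sweets, 80 x 80 x 18 mm, origin under it.
- mould_brown: Bystander: black mould cup with brown sweets, 80 x 80 x 18 mm, origin under it.
Mind the look-alikes: they are no part of the job. What is shaped like the part that bears pack2_c but turquoise is not meant.

How it is judged:
By the outcome, as a careful person would: the job done as asked, in the order asked, and still so for the second after the job is handed in, with the robot touching nothing.
It also fails if it takes over 72 s, if anything falls off the work surface, if the arm or the gripper's body presses on something with over 40 N, if the wrist force passes 120 N, or if a joint passes its speed limit or range.

ROBOT

A 6-joint arm with a two-finger parallel gripper is mounted at the origin on a cart in front of the work surface, level with it; the furniture and walls round the work are solid. World frame = base frame: x ahead of the robot, y to its left, z up, the work surface at z = 0. Lengths are in m, angles in rad, forces in N, time in s.
With the tool pointing down it reaches from about 0.25 to 0.775 m from the base axis. Payload 4 kg.
Tool frame: the origin (TCP) lies at the very end of the fingers, on their centre line; the grasp point (between the pads) lies 19 mm behind it; z points along the fingers, y is the direction in which the jaws open and shut (so a half turn about z gives the same grasp; the last joint's range is limited). The gripper opens to 94 mm and grips with 3 to 60 N. Pads are 16 mm wide; open, the fingers measure 119 mm over their backs; the gripper's body (75 mm by 177 mm) begins 78 mm behind the grasp point.
Start: joints at [1.182, 0.087, 1.371, -0, 1.684, -0.103], TCP at [0.155, 0.528, 0.168] pointing down, gripper open.
Joint ranges: [-3.1, 3.1], [-0.76, 2.03], [0.27, 2.55], [-1.08, 4.22], [0.17, 2.65], [-2.57, 2.57]. Speed limits (rad/s): [2.79, 2.79, 3.14, 3.14, 3.14, 3.14].

INTERFACE

Orientations are given as [roll, pitch, yaw] about the fixed x, y, z axes, in that order (R = Rz(yaw) Ry(pitch) Rx(roll)).
In Python, from bench import robot, snapshot, calibration gives the robot as it stands. The module is installed in compiled form; this text tells all that it offers.
- The arm moves only by the tool servo_tool, never from a script. Its argument "series" is text: rows parted by semicolons, each of 5 numbers parted by spaces: the closure, from -1 (fully open) to 1 (shut), then the shift along the tool's x, y, z in cm, then the turn about the tool's z in rad. A call has 1 to 20 rows; each row is the pose to reach, as a shift and turn from the pose commanded when the call began, along the tool's axes at that moment; what a row does not reach only later rows make up. A row lasts 1/12 s, in which the tool goes at most 41.7 mm and 7.16 degrees, less where a joint would pass 70% of its speed; a pose out of reach is approached as far as the arm can. A call with a gripper value outside its range is refused whole. The fingers move at their own pace and stop on an object; the grip force is fixed at half the most. Time passes only in rows, so rows that repeat a pose let the fingers close. It gives the time, the measured TCP pose, the force and the opening at its end, in the units of the state.
- robot.get_obs(): the state, without advancing time (a new reading comes with each control period).
- snapshot(name): name is "side" or "top" or "wrist"; returns (picture, depth): 480x640x3 uint8, red, green, blue; 480x640 float32, m along the optical axis (not along the pixel's ray), 0 where there is no reading.
- calibration(name): a dict with "fx", "fy", "cx", "cy" (pixels), "k1" (the pictures are not rectified: a ray, as slopes to the right and down, at radius r is drawn at 1 + k1 r^2 times it, then the intrinsics apply), "rvec" (rotation vector, rad) and "tvec" (3), from world to camera coordinates, as OpenCV has them; the wrist camera has in their place "tool_from_camera" (4x4, takes a point from camera to tool coordinates, whose origin is the TCP and whose axes are the flange's). Camera axes: x right, y down, z forward; pixel columns grow to the right and rows downward; lengths in m; the calibration is good to about 2 mm. A picture is of the moment at which its call begins: read the wrist's pose just before it. calibration takes no time and is no camera call.
- robot.close_job(): hands the job in, once; it reports no verdict.
The state is a dict: "time": time; "joint_positions": joint angles; "qvel": joint speeds; "joint_torque": joint torques, N m; "tool_pos": TCP position; "ee_rot": TCP orientation; "wrist_force": force on the tool from outside, world axes, zero at the start; "wrist_torque": the same for the moment, N m; "width": finger opening in m.
Only numpy, scipy, OpenCV 4.12 (cv2) and the standard library are available. Lean on these libraries where they do the work, as an engineer would, in place of code of your own. Each camera call takes 0.05 s, during which the arm holds its last target. There are 200 camera calls.

## Working session

There is one attempt and no reset: what is moved stays moved. The work goes in short steps, Python scripts to look and compute and a tool call to move; the robot and the scene stay as the last step left them, time stands still between calls to the robot, and variables do not carry over. Pictures are saved under pics/ and viewed, about 8 in all and at most 12, crops included, and the job is handed in when it is done.

Besides the shell and the picture viewer there is one more tool, called by a JSON object that holds its "method" and its "body", one argument or row to a line. servo_tool: Moves the arm, as the interface text tells. Its arguments: {"type":"object","properties":{"series":{"type":"string"}},"required":["series"]}

```bash
mkdir -p pics; cat > h.py <<'E'
import numpy as np, cv2
from scipy.spatial.transform import Rotation as R
from bench import robot, snapshot, calibration
def cam(name, obs=None):
    c=calibration(name)
    if name=="wrist":
        o=obs or robot.get_obs()
        T=np.eye(4);T[:3,:3]=rot(o);T[:3,3]=o["tool_pos"]
        T=T@np.array(c["tool_from_camera"])
    else:
        r=cv2.Rodrigues(np.array(c["rvec"],float))[0];T=np.eye(4)
        T[:3,:3]=r.T;T[:3,3]=-r.T@np.array(c["tvec"],float).ravel()
    return c,T
def rot(o):
    e=np.array(o["ee_rot"],float)
    return e if e.shape==(3,3) else R.from_euler("xyz",e).as_matrix()
def slopes(c,uv):
    d=(np.atleast_2d(uv)-[c["cx"],c["cy"]])/[c["fx"],c["fy"]]; s=d.copy()
    for _ in range(20): s=d/(1+c["k1"]*(s**2).sum(1,keepdims=True))
    return s
def onplane(c,T,uv,z):
    s=slopes(c,uv);d=np.c_[s,np.ones(len(s))]@T[:3,:3].T
    return T[:3,3]+d*((z-T[2,3])/d[:,2])[:,None]
def cloud(c,T,depth):
    v,u=np.mgrid[:480,:640];uv=np.c_[u.ravel(),v.ravel()]
    s=slopes(c,uv);z=depth.ravel()[:,None]
    P=np.c_[s,np.ones(len(s))]*z@T[:3,:3].T+T[:3,3]
    P[z[:,0]==0]=np.nan
    return P.reshape(480,640,3)
E
python3 - <<'E'
from h import *
print(robot.get_obs())
for n in("top","side","wrist"):
    o=robot.get_obs();p,d=snapshot(n);c,T=cam(n,o)
    cv2.imwrite(f"pics/{n}0.png",p[:,:,::-1]);np.savez(f"{n}0.npz",p=p,d=d,T=T)
    print(n,T.round(3).tolist(),c["fx"],c["k1"],(d>0).mean())
E
```

```text
{'time': 0.0, 'joint_positions': array([ 1.18192216e+00,  8.79413154e-02,  1.37221583e+00,  1.09190257e-05,
        1.68360125e+00, -1.03093390e-01]), 'qvel': array([-0.001171  ,  0.00207397,  0.00199353, -0.00057157, -0.00029883,
       -0.00128312]), 'joint_torque': array([ 2.27771932e-03, -3.40190077e+01, -3.02425897e+01,  7.17856293e-02,
        3.30553099e-02, -1.24079506e-04]), 'tool_pos': array([0.15480966, 0.52711824, 0.16703124]), 'ee_rot': array([-3.13943952e+00, -2.33673108e-04,  2.85581284e+00]), 'wrist_force': array([-0.08257103, -0.23419729, -0.09420367]), 'wrist_torque': array([-0.03349939,  0.01495226,  0.01283386]), 'width': 0.0939308297386006}
top [[-0.09, -0.973, 0.213, 0.223], [-0.996, 0.087, -0.023, 0.101], [0.004, -0.214, -0.977, 1.596], [0.0, 0.0, 0.0, 1.0]] 590.611797235356 -0.17095877339121265 0.9959993489583333
side [[-0.918, -0.196, 0.344, -0.0], [-0.395, 0.505, -0.768, 1.29], [-0.023, -0.841, -0.541, 0.88], [0.0, 0.0, 0.0, 1.0]] 591.3532096270621 -0.07484680637858915 0.9958723958333333
wrist [[0.281, 0.932, 0.23, 0.089], [0.96, -0.273, -0.068, 0.548], [-0.0, 0.24, -0.971, 0.385], [0.0, 0.0, 0.0, 1.0]] 373.2280204707904 -0.025722102574359165 0.9960774739583333
```

View pics/top0.png

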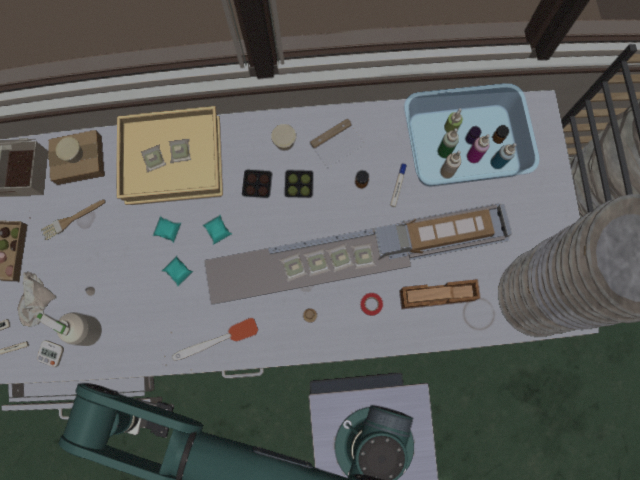

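View pics/side0.png

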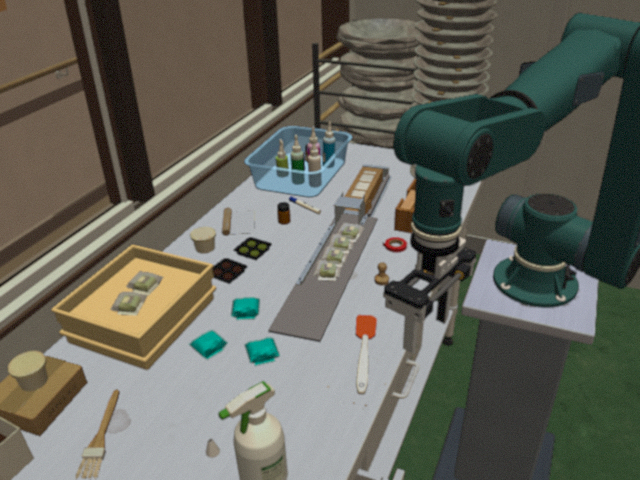

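The top view shows the grey board from (205,280) to (410,245), with the fence on its far side, sweets at (294,268), (318,262), (342,257) and (364,255), the horn at about (393,238), the carton on the right and the ram box at (440,293). Next I'll measure these.

```bash
python3 - <<'E'
from h import *
D=np.load("top0.npz");p,d=D["p"],D["d"];c,T=cam("top");P=cloud(c,T,d)
cv2.imwrite("pics/topcrop.png",cv2.resize(p[195:325,200:520,::-1],None,fx=2.5,fy=2.5,interpolation=cv2.INTER_CUBIC))
for n,uv in dict(base=(375,445),boardNL=(206,262),horn=(393,238),p1=(364,255),p2=(342,257),p3=(318,262),p4=(294,268),ram=(440,293),stamp=(310,314),tape=(371,303)).items():
    print(n,P[uv[1],uv[0]].round(3))
hsv=cv2.cvtColor(p,cv2.COLOR_RGB2HSV)
for uv in [(230,275),(300,285),(280,240),(440,293),(403,293),(393,238),(480,270)]: print(uv,p[uv[1],uv[0]],hsv[uv[1],uv[0]])
# height bands
Z=P[:,:,2]
def rect(m,name,minA=30):
    n,l,s,_=cv2.connectedComponentsWithStats(m.astype(np.uint8))
    for i in range(1,n):
        if s[i,4]>minA:
            q=P[l==i];r=cv2.minAreaRect(q[:,:2].astype(np.float32)*1000)
            print(name,s[i].tolist(),"z",np.median(q[:,2]).round(4),"rect",np.round(r[0],1),np.round(r[1],1),round(r[2],1))
x0=np.zeros_like(Z,bool);x0[195:325,200:520]=1
rect(x0&(Z>.004)&(Z<.014),"board")
rect(x0&(Z>.076)&(Z<.092),"roof")
rect(x0&(Z>.034)&(Z<.05),"sweets/36+8")
rect(x0&(Z>.055)&(Z<.078),"ram/box")
E
```

```text
base [0.034 0.011 0.226]
boardNL [0.527 0.407 0.017]
horn [ 0.535 -0.1    0.082]
p1 [ 0.503 -0.022  0.047]
p2 [0.503 0.037 0.046]
p3 [0.494 0.102 0.051]
p4 [0.485 0.168 0.04 ]
ram [ 0.379 -0.206  0.08 ]
stamp [0.358 0.135 0.059]
tape [ 0.378 -0.031 -0.   ]
(230, 275) [110 105 106] [174  12 110]
(300, 285) [112 107 107] [  0  11 112]
(280, 240) [137 138 144] [116  12 144]
(440, 293) [139 112  90] [ 13  90 139]
(403, 293) [104  75  53] [ 13 125 104]
(393, 238) [111 115 125] [111  29 125]
(480, 270) [137 137 143] [120  11 143]
board [236, 195, 17, 11, 36] z 0.0059 rect [695.3 293.9] [46.5 18.8] 66.8
board [269, 195, 10, 11, 35] z 0.0059 rect [689.6 213. ] [28.  25.3] 2.3
board [401, 195, 12, 9, 35] z 0.0056 rect [ 657.5 -160.7] [29.3 21.6] 72.6
board [303, 197, 10, 9, 31] z 0.0057 rect [678.6 115.4] [22.2 22.2] 12.8
board [491, 198, 10, 8, 31] z 0.0062 rect [ 626.7 -412.6] [23.9 22.7] 69.3
board [339, 201, 14, 9, 40] z 0.0057 rect [659.6  12.3] [25.  30.2] 50.9
board [424, 200, 20, 18, 56] z 0.006 rect [ 620.1 -233.6] [21.6 68.4] 46.0
board [435, 201, 17, 14, 50] z 0.0061 rect [ 622.2 -
[... 2687 characters left out ...]
5, 249, 24, 26, 352] z 0.0406 rect [498.9 106.3] [61.9 49.3] 11.4
sweets/36+8 [282, 253, 24, 26, 379] z 0.0411 rect [491.9 168.2] [61.1 50.6] 13.8
sweets/36+8 [448, 284, 27, 15, 261] z 0.0426 rect [ 382.6 -271.5] [34.1 68.6] 0.6
ram/box [429, 217, 23, 11, 53] z 0.0569 rect [ 573.4 -234.5] [57.6 26.9] 68.9
ram/box [410, 220, 22, 23, 76] z 0.0573 rect [ 560.9 -170.6] [35.5 72.6] 37.7
ram/box [395, 224, 16, 26, 187] z 0.0658 rect [ 539.9 -128. ] [66.5 36. ] 6.8
ram/box [460, 227, 10, 12, 37] z 0.0561 rect [ 535.2 -295.3] [26.5 27.3] 24.9
ram/box [502, 272, 12, 47, 60] z 0.0682 rect [ 357.3 -384.4] [123.5  21.9] 0.6
ram/box [401, 279, 80, 28, 1004] z 0.0722 rect [ 380.3 -210.6] [ 53.4 204. ] 0.4
```

View pics/topcrop.png

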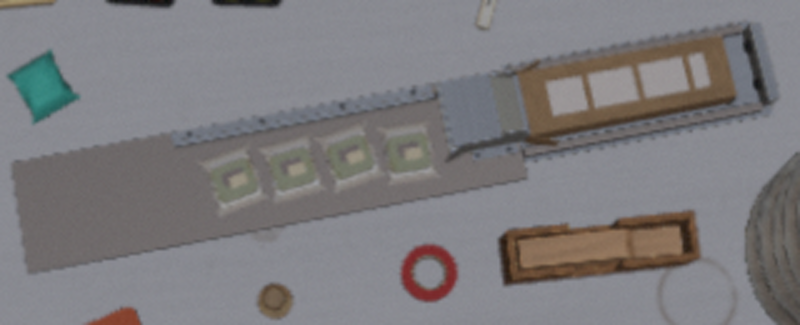

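{"method": "servo_tool", "body": {
  "series": "-1 -20 -15 -4 0.6; -1 -39.8 -30.9 -8 1.166;-1 -39.8 -30.9 -8 1.166;-1 -39.8 -30.9 -8 1.166;-1 -39.8 -30.9 -8 1.166;-1 -39.8 -30.9 -8 1.166;-1 -39.8 -30.9 -8 1.166;-1 -39.8 -30.9 -8 1.166;-1 -39.8 -30.9 -8 1.166;-1 -39.8 -30.9 -8 1.166;-1 -39.8 -30.9 -8 1.166;-1 -39.8 -30.9 -8 1.166;-1 -39.8 -30.9 -8 1.166;-1 -39.8 -30.9 -8 1.166;-1 -39.8 -30.9 -8 1.166;-1 -39.8 -30.9 -8 1.166;-1 -39.8 -30.9 -8 1.166"
}}

```text
time: 1.57
tool_pos: [0.4488, 0.1205, 0.248]
ee_rot: [-3.141, -0.001, 1.692]
wrist_force: [0.3, 0.4, 0.2]
width: 0.0943
```

```bash
python3 - <<'E'
from h import *
o=robot.get_obs();p,d=snapshot("wrist");c,T=cam("wrist",o)
cv2.imwrite("pics/wrist1.png",p[:,:,::-1]);np.savez("wrist1.npz",p=p,d=d,T=T)
P=cloud(c,T,d);np.save("P1.npy",P)
print(o["time"],o["tool_pos"],o["ee_rot"])
D=np.load("top0.npz");ct,Tt=cam("top");Q=cloud(ct,Tt,D["d"])
q=Q[(Q[:,:,2]>.1)&(Q[:,:,0]>.2)&(Q[:,:,1]<-.2)&(Q[:,:,1]>-.6)];print("tall near box: y max",np.nanmax(q[:,1]),q[:,0].min(),q[:,2].max())
E
```

```text
1.5667 [0.44881056 0.12051773 0.24795372] [-3.14105280e+00 -5.53436920e-04  1.69248913e+00]
tall near box: y max -0.20005779508178517 0.23913095197504583 0.6101886175768043
```

View pics/wrist1.png

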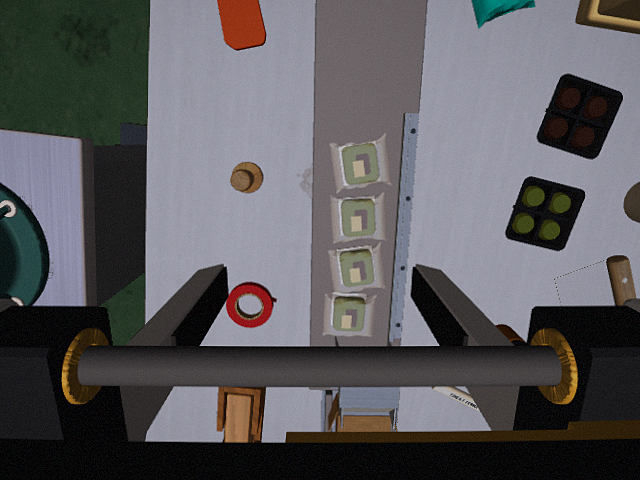

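The wrist view shows sweets at (348,315), (355,267), (358,217) and (360,165), the fence face from about (405,115) to (390,345), and the horn mouth near row 385. Next I'll fit the jig from these.

```bash
python3 - <<'E'
from h import *
D=np.load("wrist1.npz");p,T=D["p"],D["T"];c=calibration("wrist");P=np.load("P1.npy");Z=P[:,:,2]
g=cv2.GaussianBlur(p,(3,3),0).max(2).astype(int);
print(g[200,300:430].tolist())
def line(uv,z):
    X=onplane(c,T,uv,z);y=X[:,1];A=np.polyfit(y,X[:,0],1)
    for _ in range(3):
        r=X[:,0]-np.polyval(A,y);k=abs(r)<.002;A=np.polyfit(y[k],X[k,0],1)
    print("x=%.4f + %.4f y  (%d, rms %.1f mm)"%(A[1],A[0],k.sum(),1e3*r[k].std()));return A
L=[];F=[];Ro=[]
for v in list(range(10,330,2)):
    e=np.diff(g[v,305:330]);L.append((305+np.argmin(e)+.5,v))
    if v>120:
        e=np.diff(g[v,384:416]);F.append((384+np.argmax(e)+.5,v))
    if v<100:
        e=np.diff(g[v,412:432]);Ro.append((412+np.argmax(e)+.5,v))
print("board -x edge");line(np.array(L),.008)
print("fence");line(np.array(F),.020);print("board +x edge");line(np.array(Ro),.008)
m=np.zeros((480,640),bool);m[110:342,322:396]=1
for nm,mm in(("h",m&(Z>.024)&(Z<.06)),):
    n,l,s,_=cv2.connectedComponentsWithStats(mm.astype(np.uint8))
    for i in range(1,n):
        if s[i,4]>100:
            q=P[l==i];r=cv2.minAreaRect(q[:,:2].astype(np.float32)*1000);print(nm,s[i].tolist(),np.nanmax(q[:,2]).round(4),np.median(q[:,2]).round(4),np.round(r[0],1),np.round(r[1],1),round(r[2],1))
h=cv2.cvtColor(p,cv2.COLOR_RGB2HSV);gm=(m&(h[:,:,0]>25)&(h[:,:,0]<60)&(h[:,:,1]>40)).astype(np.uint8)
n,l,s,ce=cv2.connectedComponentsWithStats(gm)
for i in range(1,n):
    if s[i,4]>80:
        uv=np.argwhere(l==i)[:,::-1].astype(float);X=onplane(c,T,uv,.040);r=cv2.minAreaRect((X[:,:2]*1000).astype(np.float32));print("green",s[i].tolist(),np.round(r[0],1),np.round(r[1],1),round(r[2],1))
D=np.load("top0.npz");ct,Tt=cam("top");Q=cloud(ct,Tt,D["d"])
# roof in both
for nm,C in(("top",Q),("wrist",P)):
    k=(C[:,:,2]>.078)&(C[:,:,2]<.09)&(C[:,:,0]>.45)&(C[:,:,0]<.6)&(C[:,:,1]>-.2)&(C[:,:,1]<.0);q=C[k]
    if len(q): print(nm,"roof y max %.4f x %.4f..%.4f"%(np.percentile(q[:,1],98),*np.percentile(q[:,0],[2,98])),np.percentile(q[:,1],2))
E
```

```text
[168, 167, 168, 169, 169, 170, 170, 170, 170, 171, 169, 143, 106, 99, 110, 113, 112, 111, 112, 113, 113, 113, 112, 112, 111, 111, 111, 112, 111, 112, 121, 133, 140, 145, 150, 153, 152, 151, 159, 171, 175, 166, 147, 128, 113, 101, 96, 95, 94, 94, 94, 95, 96, 93, 88, 86, 85, 82, 78, 77, 78, 79, 80, 81, 82, 85, 88, 91, 95, 97, 99, 113, 142, 169, 173, 160, 153, 150, 150, 151, 150, 145, 137, 126, 116, 111, 112, 113, 112, 111, 111, 110, 109, 109, 110, 113, 108, 81, 62, 99, 141, 148, 142, 137, 137, 132, 108, 84, 82, 100, 126, 148, 162, 168, 169, 170, 170, 171, 171, 171, 171, 171, 170, 171, 171, 169, 168, 167, 167, 167]
board -x edge
x=0.4528 + -0.1017 y  (160, rms 0.4 mm)
fence
x=0.5592 + -0.1034 y  (102, rms 0.4 mm)
board +x edge
x=0.5781 + -0.1024 y  (45, rms 0.3 mm)
h [330, 133, 62, 61, 2562] 0.0456 0.0408 [492.2 172.8] [65.2 60. ] 16.1
h [330, 192, 57, 52, 2354] 0.0457 0.0407 [498.9 109.4] [65.2 58.6] 11.0
h [329, 242, 57, 53, 2176] 0.0457 0.0406 [506.7  44.9] [65.  59.5] 15.6
h [323, 293, 54, 44, 1974] 0.0457 0.0402 [505.5 -17.2] [66.4 57.5] 6.2
green [342, 143, 37, 41, 691] [489.7 173.2] [37.4 42.1] 16.1
green [342, 199, 33, 37, 628] [496.4 112.1] [37.3 42.9] 9.0
green [340, 249, 34, 37, 582] [503.4  51. ] [36.7 44.5] 15.3
green [333, 297, 32, 34, 551] [502.5  -9.8] [37.3 45.1] 4.6
top roof y max -0.0547 x 0.5002..0.5711 -0.12566057389662177
wrist roof y max -0.0796 x 0.5029..0.5713 -0.1241482087535613
```

Jig fit: yaw is about 0.102 rad, the lane middle lies on x = 0.5277 - 0.1025 y, and the mouth is near world y = -0.057. Measured widths agree with those given (124 mm board, 19 mm and 105 mm to the fence). Now I'll move over the ram.

{"method": "servo_tool", "body": {
  "series": "-1 -31.3 -10.7 8.5 0.1175;-1 -31.3 -10.7 8.5 0.1175;-1 -31.3 -10.7 8.5 0.1175;-1 -31.3 -10.7 8.5 0.1175;-1 -31.3 -10.7 8.5 0.1175;-1 -31.3 -10.7 8.5 0.1175;-1 -31.3 -10.7 8.5 0.1175;-1 -31.3 -10.7 8.5 0.1175;-1 -31.3 -10.7 8.5 0.1175;-1 -31.3 -10.7 8.5 0.1175;-1 -31.3 -10.7 8.5 0.1175;-1 -31.3 -10.7 8.5 0.1175;-1 -31.3 -10.7 8.5 0.1175;-1 -31.3 -10.7 8.5 0.1175"
}}

```text
time: 2.78
tool_pos: [0.3816, -0.2031, 0.1639]
ee_rot: [3.14, 0.0, 1.575]
wrist_force: [-0.2, -0.1, 0.5]
width: 0.0941
```

```bash
python3 - <<'E'
from h import *
o=robot.get_obs();p,d=snapshot("wrist");c,T=cam("wrist",o)
cv2.imwrite("pics/wrist2.png",p[:,:,::-1]);P=cloud(c,T,d);np.savez("wrist2.npz",p=p,d=d,T=T)
print(o["time"],o["tool_pos"],o["ee_rot"])
Z=P[:,:,2]
for lo,hi in((.066,.078),(.076,.09)):
  m=((Z>lo)&(Z<hi)&(P[:,:,0]>.3)&(P[:,:,0]<.46)&(P[:,:,1]<0)).astype(np.uint8)
  n,l,s,_=cv2.connectedComponentsWithStats(m)
  for i in range(1,n):
    if s[i,4]>150:
        q=P[l==i];r=cv2.minAreaRect(q[:,:2].astype(np.float32)*1000);print(lo,s[i].tolist(),np.median(q[:,2]).round(4),np.round(r[0],1),np.round(r[1],1),round(r[2],1))
D=np.load("top0.npz");ct,Tt=cam("top");Q=cloud(ct,Tt,D["d"])
k=(Q[:,:,2]>.15)&(Q[:,:,0]>.1)&(Q[:,:,0]<.5)&(Q[:,:,1]<-.2)&(Q[:,:,1]>-.6);print("tall y max",Q[k][:,1].max() if k.any() else None)
D=np.load("wrist1.npz");print("fence end",onplane(c,D["T"],[[406,113],[417,113]],.02).round(4).tolist())
C=cloud(ct,Tt,D["d"]) if 0 else None
print("board end",onplane(ct,Tt,[[204.8,259],[211.2,303.8]],.008).round(4).tolist())
E
```

```text
2.7833 [ 0.38155601 -0.2031221   0.16388266] [3.14030443e+00 4.75999745e-04 1.57533670e+00]
0.066 [284, 110, 66, 85, 2212] 0.0734 [ 380.2 -141.2] [52.2 67.1] 0.3
0.066 [299, 125, 37, 137, 4894] 0.0735 [ 380.8 -176.7] [ 30.  115.1] 0.6
0.066 [288, 252, 60, 88, 2051] 0.0731 [ 381.7 -267.5] [52.2 82.3] 0.4
0.066 [235, 394, 148, 38, 1227] 0.0676 [ 374.9 -389.2] [ 35.5 148.2] 82.6
0.066 [235, 424, 95, 19, 799] 0.0765 [ 346.4 -408.8] [93.4 20. ] 6.5
0.076 [231, 423, 104, 20, 811] 0.0769 [ 348.4 -402.5] [99.1 31.9] 7.5
tall y max -0.3644213055322359
fence end [[0.5359, 0.2355, 0.02], [0.5484, 0.2371, 0.02]]
board end [[0.5371, 0.412, 0.008], [0.4123, 0.4006, 0.008]]
```

View pics/wrist2.png

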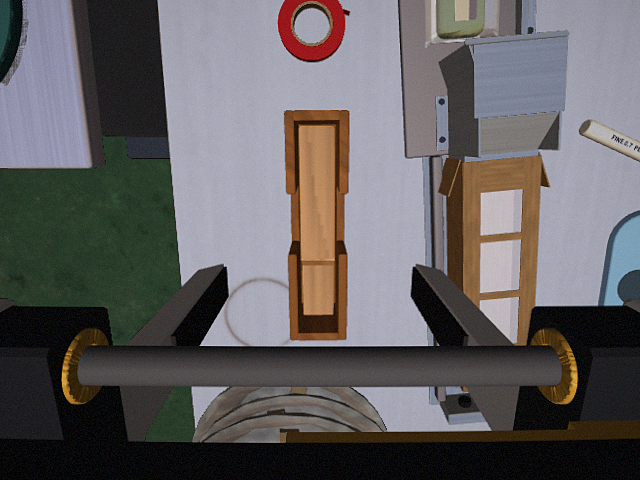

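Box centre is at about (0.381, -0.208) with yaw about 0.007; the ram's centre is at y of about -0.209, and its nose points to -y. I'll go down and grip high (40 mm above the underside).

{"method": "servo_tool", "body": {
  "series": "-1 0.4 -0.08 3 0;-1 0.4 -0.08 6 0;-1 0.4 -0.08 9 0;-1 0.4 -0.08 11 0;-1 0.4 -0.08 11.8 0;-1 0.4 -0.08 11.8 0;-1 0.4 -0.08 11.8 0;0.5 0.4 -0.08 11.8 0;1 0.4 -0.08 11.8 0;1 0.4 -0.08 11.8 0;1 0.4 -0.08 11.8 0;1 0.4 -0.08 11.8 0;1 0.4 -0.08 11.8 0;1 0.4 -0.08 11.8 0;1 0.4 -0.08 11.8 0;1 0.4 -0.08 11.8 0"
}}

```text
time: 4.17
tool_pos: [0.3799, -0.2004, 0.0451]
ee_rot: [-3.141, -0.0, 1.572]
wrist_force: [0.5, -0.1, -0.1]
width: 0.0377
```

{"method": "servo_tool", "body": {
  "series": "1 0 0 0 0;1 0 0 0 0;1 0 0 0 0;1 0 0 0 0"
}}

```text
time: 4.5
tool_pos: [0.3799, -0.2004, 0.0451]
ee_rot: [-3.142, -0.0, 1.572]
wrist_force: [0.2, 0.1, 0.0]
width: 0.011
```

```bash
python3 - <<'E'
from h import *
o=robot.get_obs();p,d=snapshot("wrist");c,T=cam("wrist",o)
print(o["width"],o["wrist_force"])
q,_=snapshot("side");
cv2.imwrite("pics/w3.png",np.hstack([p[:,:,::-1][100:400,150:490],cv2.resize(q[150:300,340:500,::-1],(320,300))]))
E
```

```text
0.011017336292192658 [0.18433022 0.11099489 0.01314907]
```

View pics/w3.png

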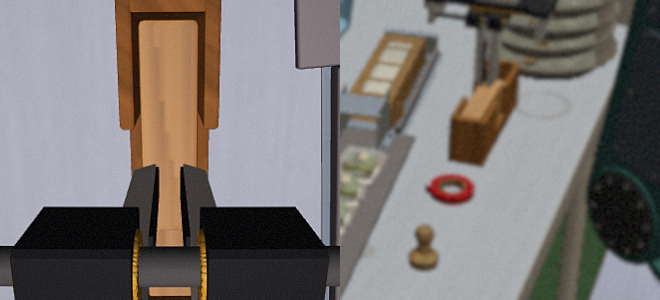

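Visually the pads are against the ram's sides, though the opening reads only 11 mm. A small lift will tell from the weight.

{"method": "servo_tool", "body": {
  "series": "1 0 0 -0.5 0;1 0 0 -1 0;1 0 0 -1.5 0;1 0 0 -2 0;1 0 0 -2 0;1 0 0 -2 0"
}}

```text
time: 5.1
tool_pos: [0.3804, -0.2007, 0.0658]
ee_rot: [3.14, 0.001, 1.572]
wrist_force: [-0.6, -0.0, 0.6]
width: 0.0007
```

```bash
python3 - <<'E'
from h import *
o=robot.get_obs();p,d=snapshot("wrist");c,T=cam("wrist",o);P=cloud(c,T,d)
print(o["width"],o["wrist_force"],o["wrist_torque"])
k=(P[:,:,0]>.37)&(P[:,:,0]<.39)&(P[:,:,1]>-.19)&(P[:,:,1]<-.125);print(np.percentile(P[k][:,2],[5,50,95]))
cv2.imwrite("pics/w4.png",p[:,:,::-1][60:420,150:490])
E
```

```text
0.0006573286737368843 [-0.59291948 -0.03769938  0.62965485] [-0.04904026  0.05644254 -0.00540447]
[0.07332048 0.22566673 0.24040918]
```

View pics/w4.png

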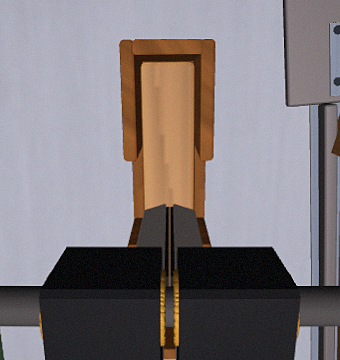

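The ram stayed put and the fingers closed in front of it, so something is off. I'll check the fingers against the ram by depth.

```bash
python3 - <<'E'
from h import *
o=robot.get_obs();p,d=snapshot("wrist");c,T=cam("wrist",o);P=cloud(c,T,d)
print(o["tool_pos"],rot(o)[:,2],o["width"])
for v in range(225,330,5): print(v,[tuple((P[v,u]*1000).round(0).astype(int)) for u in (300,312,320,328,340)])
q,d2=snapshot("side");c2,T2=cam("side");P2=cloud(c2,T2,d2)
k=(abs(P2[:,:,0]-.380)<.03)&(abs(P2[:,:,1]+.2004)<.012)&(P2[:,:,2]>.02)
print("side: heights near fingers",np.sort((P2[k][:,2]*1000).round(0))[::6].tolist())
E
```

```text
[ 0.38003833 -0.20052316  0.06539422] [ 4.38399307e-04 -2.20941199e-04 -9.99999879e-01] 0.0001808426372419587
225 [(np.int64(370), np.int64(-177), np.int64(73)), (np.int64(377), np.int64(-177), np.int64(73)), (np.int64(381), np.int64(-176), np.int64(75)), (np.int64(386), np.int64(-176), np.int64(74)), (np.int64(393), np.int64(-176), np.int64(74))]
230 [(np.int64(370), np.int64(-180), np.int64(73)), (np.int64(376), np.int64(-180), np.int64(73)), (np.int64(381), np.int64(-179), np.int64(74)), (np.int64(386), np.int64(-180), np.int64(74)), (np.int64(393), np.int64(-179), np.int64(74))]
235 [(np.int64(370), np.int64(-183), np.int64(74)), (np.int64(376), np.int64(-183), np.int64(73)), (np.int64(381), np.int64(-183), np.int64(73)), (np.int64(386), np.int64(-183), np.int64(73)), (np.int64(393), np.int64(-182), np.int64(74))]
240 [(np.int64(369), np.int64(-186), np.int64(73)), (np.int64(376), np.int64(-185), np.int64(74)), (np.int64(381), np.int64(-186), np.int64(73)), (np.int64(386), np.int64(-185), np.int64(74)), (np.int64(393), np.int64(-186), np.int64(73))]
245 [(np.int64(369), np.int64(
[... 3875 characters left out ...]
int64(376), np.int64(-167), np.int64(214)), (np.int64(378), np.int64(-189), np.int64(170)), (np.int64(381), np.int64(-256), np.int64(43)), (np.int64(382), np.int64(-167), np.int64(214)), (np.int64(385), np.int64(-166), np.int64(214))]
side: heights near fingers [21.0, 23.0, 59.0, 68.0, 69.0, 70.0, 70.0, 71.0, 72.0, 74.0, 105.0, 108.0, 111.0, 113.0, 116.0, 119.0, 121.0, 122.0, 123.0, 127.0, 129.0, 134.0, 135.0, 138.0, 140.0, 141.0, 144.0, 146.0, 149.0, 150.0, 152.0, 154.0, 156.0, 158.0, 160.0, 162.0, 165.0, 167.0, 169.0, 171.0, 173.0, 174.0, 177.0, 178.0, 180.0, 183.0, 185.0, 188.0, 190.0, 195.0, 209.0, 220.0, 241.0, 299.0, 480.0, 483.0, 485.0, 486.0, 488.0, 489.0, 490.0, 490.0, 490.0, 491.0]
```

By depth, from both the side and wrist cameras, the finger ends are at z of about 0.104 while the reported TCP is 0.065. So the fingers closed above the ram, and the real tips are about 38 mm above the reported TCP. I'll open, rise a little and measure that offset again.

{"method": "servo_tool", "body": {
  "series": "-1 0 0 -2 0;-1 0 0 -3 0;-1 0 0 -3 0;-1 0 0 -3 0;-1 0 0 -3 0;-1 0 0 -3 0;-1 0 0 -3 0;-1 0 0 -3 0;-1 0 0 -3 0;-1 0 0 -3 0;-1 0 0 -3 0;-1 0 0 -3 0;-1 0 0 -3 0;-1 0 0 -3 0"
}}

```text
time: 6.42
tool_pos: [0.38, -0.2004, 0.0952]
ee_rot: [3.142, -0.0, 1.572]
wrist_force: [-0.0, 0.3, -0.0]
width: 0.0903
```

```bash
cat >tips.py <<'E'
from h import *
o=robot.get_obs();print(o["time"],o["tool_pos"],o["ee_rot"],o["width"],o["wrist_force"])
t=np.array(o["tool_pos"]);Rt=rot(o)
for n in("wrist","side","top"):
    p,d=snapshot(n);c,T=cam(n,o);Q=(cloud(c,T,d)-t)@Rt
    k=(abs(abs(Q[:,:,1])-o["width"]/2-.007)<.015)&(abs(Q[:,:,0])<.02)&(Q[:,:,2]<.02)&(Q[:,:,2]>-.10)
    for s in(-1,1):
        q=Q[k&(Q[:,:,1]*s>0)]
        if len(q)>5: print(n,s,len(q),"tool z max %.4f x %.4f..%.4f y %.4f..%.4f"%(np.percentile(q[:,2],99),*np.percentile(q[:,0],[2,98]),*np.percentile(q[:,1],[2,98])))
E
python3 tips.py
```

```text
6.4167 [ 0.3799523  -0.20044027  0.09518838] [ 3.14150301e+00 -5.51471058e-05  1.57233242e+00] 0.09026691555028048 [-0.01790249  0.34187674 -0.01779212]
wrist -1 3177 tool z max -0.0403 x -0.0059..0.0112 y -0.0561..-0.0443
wrist 1 3174 tool z max -0.0402 x -0.0057..0.0112 y 0.0453..0.0571
side -1 107 tool z max -0.0379 x -0.0089..0.0142 y -0.0622..-0.0492
side 1 110 tool z max -0.0377 x -0.0099..0.0127 y 0.0433..0.0557
```

Confirmed: both views put the real finger tips about 39 mm short of the reported TCP, so real tip z = reported z + 0.039. I'll go down again with that.

{"method": "servo_tool", "body": {
  "series": "-1 0 0.08 3 0;-1 0 0.08 6 0;-1 0 0.08 8 0;-1 0 0.08 8.8 0;-1 0 0.08 8.8 0;-1 0 0.08 8.8 0;0.5 0 0.08 8.8 0;1 0 0.08 8.8 0;1 0 0.08 8.8 0;1 0 0.08 8.8 0;1 0 0.08 8.8 0;1 0 0.08 8.8 0;1 0 0.08 8.8 0;1 0 0.08 8.8 0;1 0 0.08 8.8 0;1 0 0.08 8.8 0;1 0 0.08 8.8 0;1 0 0.08 8.8 0;1 0 0.08 8.8 0"
}}

```text
time: 8.15
tool_pos: [0.3806, -0.2004, 0.007]
ee_rot: [-3.141, -0.0, 1.572]
wrist_force: [-0.2, -0.5, -0.4]
width: 0.03
```

{"method": "servo_tool", "body": {
  "series": "1 0 0 -0.3 0;1 0 0 -0.6 0;1 0 0 -1 0;1 0 0 -1.5 0;1 0 0 -2 0;1 0 0 -2 0;1 0 0 -2 0"
}}

```text
time: 8.73
tool_pos: [0.3811, -0.2007, 0.0278]
ee_rot: [3.14, 0.001, 1.572]
wrist_force: [0.2, -0.2, -1.1]
width: 0.0297
```

The ram is gripped: opening 30 mm, with its weight on the wrist. I'll lift it out and carry it to the near side of the row, with yaw along the jig.

{"method": "servo_tool", "body": {
  "series": "1 0 0 -2.5 0;1 0 0 -5 0;1 0 0 -7.7 0;1 0 0 -7.7 0;1 3 1 -7.7 0;1 6 2 -7.7 -0.05;1 9.5 3 -7.7 -0.101;1 13 4 -7.7 -0.101;1 16.5 5 -7.7 -0.101;1 20 5.9 -7.7 -0.101;1 23 5.9 -7.7 -0.101;1 24.2 5.9 -7.7 -0.101;1 24.2 5.9 -7.7 -0.101;1 24.2 5.9 -5 -0.101;1 24.2 5.9 -2.5 -0.101;1 24.2 5.9 -1 -0.101;1 24.2 5.9 -1 -0.101;1 24.2 5.9 -1 -0.101"
}}

```text
time: 10.23
tool_pos: [0.4381, 0.0409, 0.0358]
ee_rot: [-3.138, -0.0, 1.672]
wrist_force: [-0.2, 0.2, -1.8]
width: 0.0295
```

```bash
cat > look.py <<'E'
from h import *
import sys
O=np.array([.5337,-.058]);th=.1022;Rj=np.array([[np.cos(th),np.sin(th)],[-np.sin(th),np.cos(th)]])
def jig(P): Q=P.copy();Q[...,:2]=(P[...,:2]-O)@Rj.T;return Q
o=robot.get_obs();t=np.array(o["tool_pos"]);print("t",o["time"],"tcp",t.round(4),"yaw",np.round(o["ee_rot"],4),"jig tcp",jig(t).round(4),"F",np.round(o["wrist_force"],2),"w",round(o["width"],4))
for n in sys.argv[2:]:
    p,d=snapshot(n);c,T=cam(n,o);J=jig(cloud(c,T,d))
    cv2.imwrite(f"pics/{sys.argv[1]}_{n}.png",p[:,:,::-1]);np.savez(f"{sys.argv[1]}_{n}.npz",p=p,J=J,T=T)
    h=cv2.cvtColor(p,cv2.COLOR_RGB2HSV)
    roi=(J[:,:,0]>-.06)&(J[:,:,0]<.045)&(J[:,:,1]>-.0)&(J[:,:,1]<.30)
    gm=(roi&(h[:,:,0]>25)&(h[:,:,0]<60)&(h[:,:,1]>40)).astype(np.uint8)
    k,l,s,_=cv2.connectedComponentsWithStats(gm)
    for i in range(1,k):
        if s[i,4]>60:
            q=J[l==i];r=cv2.minAreaRect((q[:,:2]*1000).astype(np.float32));print(n,"sweet px",s[i].tolist(),"jig mm",np.round(r[0],1),np.round(r[1],1),round(r[2],1),"z",np.median(q[:,2]).round(4))
    for nm,(lo,hi) in dict(full=(.060,.098),).items():
        wood=(h[:,:,0]>5)&(h[:,:,0]<22)&(h[:,:,1]>60)&(J[:,:,2]>lo)&(J[:,:,2]<hi)&(J[:,:,0]>-.12)&(J[:,:,0]<.04)&(J[:,:,1]>-.05)&(J[:,:,1]<.5)
        k,l,s,_=cv2.connectedComponentsWithStats(wood.astype(np.uint8))
        for i in range(1,k):
            if s[i,4]>100:
                q=J[l==i];r=cv2.minAreaRect((q[:,:2]*1000).astype(np.float32));print(n,"ram px",s[i].tolist(),np.round(r[0],1),np.round(r[1],1),round(r[2],1),"z",np.median(q[:,2]).round(4))
E
python3 look.py a wrist top
```

```text
t 10.2333 tcp [0.4381 0.0409 0.0358] yaw [-3.1383e+00 -1.0000e-04  1.6723e+00] jig tcp [-0.085   0.1081  0.0358] F [-0.25  0.22 -1.76] w 0.0295
wrist sweet px [396, 0, 78, 89, 3263] jig mm [-23.6 229.6] [38.5 41.4] 10.0 z 0.0418
wrist sweet px [394, 119, 69, 77, 2619] jig mm [-23.2 169.6] [38.2 41.8] 5.7 z 0.0419
wrist sweet px [389, 221, 68, 74, 2311] jig mm [-21.9 109.8] [37.8 41.3] 8.8 z 0.0415
wrist ram px [294, 387, 53, 45, 2305] [-83.9  29.7] [32.  29.7] 88.8 z 0.0714
```

{"method": "servo_tool", "body": {
  "series": "1 0 0 1 0;1 0 0 2 0;1 0 0 2.3 0;1 0 0 2.3 0;1 0 0.5 2.3 0;1 0 0.9 2.3 0;1 0 1.3 2.3 0;1 0 1.6 2.3 0;1 0 1.9 2.3 0;1 0 2.2 2.3 0;1 0 2.5 2.3 0;1 0 2.8 2.3 0;1 0 3.1 2.3 0;1 0 3.4 2.3 0;1 0 3.7 2.3 0;1 0 3.9 2.3 0;1 0 4.1 2.3 0;1 0 4.1 2.3 0;1 0 4.1 2.3 0"
}}

```text
time: 11.92
tool_pos: [0.4806, 0.0459, 0.0143]
ee_rot: [3.141, -0.0, 1.673]
wrist_force: [-0.1, 0.7, -1.3]
width: 0.0298
```

{"method": "servo_tool", "body": {
  "series": "1 0 0.1 0 0;1 0 0.1 0 0;1 0 0.2 0 0;1 0 0.2 0 0;1 0 0.2 0 0"
}}

```text
time: 12.33
tool_pos: [0.4811, 0.0462, 0.0139]
ee_rot: [-3.139, -0.001, 1.673]
wrist_force: [-5.2, 0.5, 0.2]
width: 0.0296
```

Contact with the fence at jig x of about -41.7 mm (expected -40), at 5 N. I'll back off, shift +65 mm and push the rear pair.

{"method": "servo_tool", "body": {
  "series": "1 0 -1 0 0;1 0 -2.5 0 0;1 0 -4.2 0 0;1 0 -4.3 0 0;1 3 -4.3 0 0;1 6 -4.3 0 0;1 6.7 -4.3 0 0;1 6.7 -4.3 0 0;1 6.7 -3.8 0 0;1 6.7 -3.4 0 0;1 6.7 -3 0 0;1 6.7 -2.6 0 0;1 6.7 -2.2 0 0;1 6.7 -1.8 0 0;1 6.7 -1.4 0 0;1 6.7 -1 0 0;1 6.7 -0.7 0 0;1 6.7 -0.4 0 0;1 6.7 -0.2 0 0;1 6.7 -0.2 0 0"
}}

```text
time: 14.0
tool_pos: [0.4738, 0.1125, 0.0142]
ee_rot: [3.141, -0.0, 1.673]
wrist_force: [-0.2, 0.1, -1.0]
width: 0.0294
```

{"method": "servo_tool", "body": {
  "series": "1 0 0.1 0 0;1 0 0.1 0 0;1 0 0.2 0 0;1 0 0.2 0 0;1 0 0.2 0 0"
}}

```text
time: 14.42
tool_pos: [0.4744, 0.1127, 0.014]
ee_rot: [-3.14, -0.0, 1.673]
wrist_force: [-2.1, -0.3, 0.1]
width: 0.0297
```

```bash
python3 look.py b wrist top
```

```text
t 14.4167 tcp [0.4744 0.1127 0.014 ] yaw [-3.1399e+00 -3.0000e-04  1.6731e+00] jig tcp [-0.0416  0.1759  0.014 ] F [-2.14 -0.33  0.09] w 0.0297
wrist sweet px [360, 132, 76, 82, 3095] jig mm [ -1.6 230.6] [37.  41.3] 0.2 z 0.0418
wrist sweet px [358, 242, 70, 65, 1686] jig mm [ -1.4 175.4] [33.7 37.7] 87.6 z 0.0407
wrist sweet px [355, 387, 19, 22, 240] jig mm [-20.6 129.7] [ 8.5 77.1] 10.7 z 0.0427
wrist sweet px [353, 423, 25, 9, 93] jig mm [-11.4  68.5] [15.1  2.6] 0.1 z 0.0309
wrist ram px [282, 114, 75, 232, 16158] [-41.6 206.5] [ 31.6 101.1] 0.4 z 0.0805
```

Sweets 3 and 4 are now square to the fence (0.2°). I'll back off, lift and set the ram down behind the row.

{"method": "servo_tool", "body": {
  "series": "1 0 -1 0 0;1 0 -2 -0.5 0;1 0 -2 -3 0;1 0 -2 -6 0;1 2 -1 -6 0;1 5.5 0.5 -6 0;1 9 2 -6 0;1 12.5 3.5 -6 0;1 16 4.36 -6 0;1 19 4.36 -6 0;1 19.1 4.36 -6 0;1 19.1 4.36 -5 0;1 19.1 4.36 -3 0;1 19.1 4.36 -1.5 0;1 19.1 4.36 -1 0;1 19.1 4.36 -1 0"
}}

```text
time: 15.85
tool_pos: [0.4976, 0.305, 0.0217]
ee_rot: [-3.138, 0.002, 1.672]
wrist_force: [0.5, -0.0, -2.3]
width: 0.0299
```

```bash
python3 look.py c wrist top
```

```text
t 15.85 tcp [0.4976 0.305  0.0217] yaw [-3.1376e+00  2.0000e-03  1.6720e+00] jig tcp [0.0011 0.3648 0.0217] F [ 0.54 -0.03 -2.29] w 0.0299
wrist ram px [282, 114, 75, 232, 16183] [  1.  395.5] [ 31.9 101.1] 0.3 z 0.088
```

View pics/c_wrist.png

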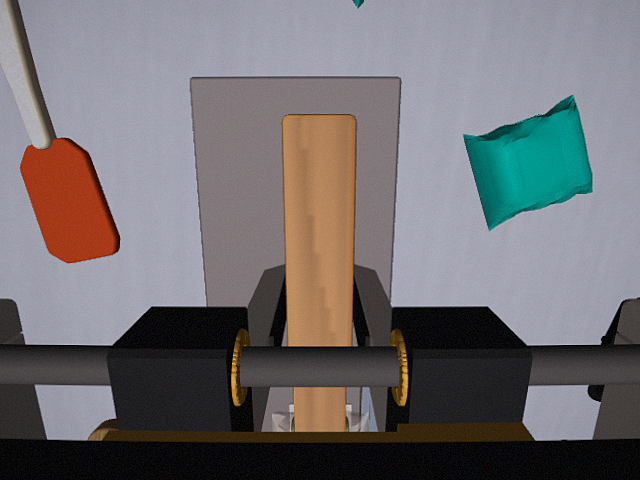

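The ram hangs straight over the lane: tail at jig y of about 446, nose at about 266, and sweet 4's rear at about 259-263. I'll shift 4 mm back and lower it.

{"method": "servo_tool", "body": {
  "series": "1 0.4 0 0 0;1 0.4 0 0.4 0;1 0.4 0 0.8 0;1 0.4 0 1.1 0;1 0.4 0 1.1 0;1 0.4 0 1.1 0;1 0.4 0 1.1 0"
}}

```text
time: 16.53
tool_pos: [0.4987, 0.3111, 0.0132]
ee_rot: [-3.142, -0.0, 1.673]
wrist_force: [0.5, 0.1, -2.7]
width: 0.0299
```

{"method": "servo_tool", "body": {
  "series": "1 0 0 0.2 0;1 0 0 0.35 0;1 0 0 0.35 0;1 0 0 0.35 0"
}}

```text
time: 16.87
tool_pos: [0.4986, 0.3111, 0.0095]
ee_rot: [-3.141, 0.0, 1.673]
wrist_force: [0.4, -0.1, -1.9]
width: 0.03
```

{"method": "servo_tool", "body": {
  "series": "1 0 0 0.1 0;1 0 0 0.15 0;1 0 0 0.15 0;1 0 0 0.15 0"
}}

```text
time: 17.2
tool_pos: [0.4989, 0.3112, 0.0091]
ee_rot: [3.141, -0.0, 1.673]
wrist_force: [-2.4, -1.4, 2.5]
width: 0.0297
```

The ram is down on the board. I'll release it, move 67 mm along to the tail, go a little lower and grip again.

{"method": "servo_tool", "body": {
  "series": "-0.3 0 0 0 0;-0.3 0 0 0 0;-0.3 0 0 0 0;-0.3 0 0 0 0;-0.3 0 0 0 0;-0.3 2 0 0 0;-0.3 4.5 0 0 0;-0.3 6.7 0 0.5 0;-0.3 6.7 0 1 0;-0.3 6.7 0 1.6 0;-0.3 6.7 0 1.8 0;-0.3 6.7 0 1.8 0;-0.3 6.7 0 1.8 0"
}}

```text
time: 18.28
tool_pos: [0.4919, 0.3766, -0.0102]
ee_rot: [-3.141, 0.001, 1.672]
wrist_force: [0.3, -0.0, -0.0]
width: 0.0611
```

```bash
python3 look.py d wrist; python3 - <<'E'
import numpy as np,cv2
a=cv2.imread("pics/d_wrist.png");cv2.imwrite("pics/d_crop.png",a[60:,120:540])
D=np.load("d_wrist.npz");J=D["J"]
E
```

```text
t 18.2833 tcp [ 0.4919  0.3766 -0.0102] yaw [-3.1409e+00  6.0000e-04  1.6721e+00] jig tcp [ 0.0027  0.4366 -0.0102] F [ 0.28 -0.01 -0.03] w 0.0611
wrist ram px [281, 276, 76, 70, 5066] [  3.2 440.1] [29.7 24.9] 0.3 z 0.0752
wrist ram px [284, 387, 71, 45, 3132] [  3.4 398.2] [25.1 29.8] 89.2 z 0.0754
```

View pics/d_crop.png

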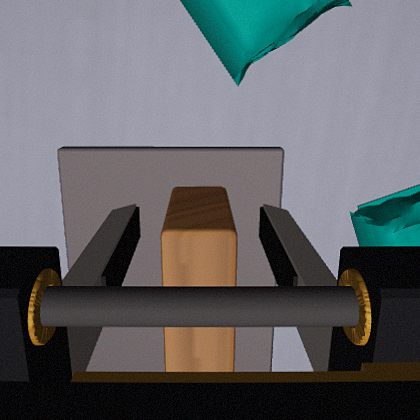

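Tail end at jig y = 452, the ram flat and centred at x of about 3 mm, and the fingers around its tail. I'll grip and start pushing.

{"method": "servo_tool", "body": {
  "series": "1 0 0 0 0;1 0 0 0 0;1 0 0 0 0;1 0 0 0 0;1 0 0 0 0;1 0 0 0 0;1 0 0 0 0;1 0 0 0 0"
}}

```text
time: 19.0
tool_pos: [0.4919, 0.3778, -0.0096]
ee_rot: [3.141, -0.0, 1.673]
wrist_force: [0.9, -0.3, 1.4]
width: 0.0301
```

{"method": "servo_tool", "body": {
  "series": "1 -0.4 0 0 0;1 -0.8 0 0 0;1 -1.3 0 0 0;1 -1.8 0 0 0;1 -2.3 0 0 0;1 -2.8 0 0 0;1 -3.3 0 0 0;1 -3.8 0 0 0;1 -4.4 0 0 0;1 -5 0 0 0;1 -5.6 0 0 0;1 -6.2 0 0 0;1 -6.8 0 0 0;1 -7.4 0 0 0;1 -8 0 0 0;1 -8 0 0 0"
}}

```text
time: 20.33
tool_pos: [0.5003, 0.2966, -0.0097]
ee_rot: [-3.142, 0.001, 1.672]
wrist_force: [-0.2, -0.6, 2.3]
width: 0.0295
```

```bash
python3 look.py e wrist top side
```

```text
t 20.3333 tcp [ 0.5003  0.2966 -0.0097] yaw [-3.1416e+00  1.3000e-03  1.6723e+00] jig tcp [ 0.0029  0.3561 -0.0097] F [-0.24 -0.58  2.34] w 0.0295
wrist ram px [281, 278, 77, 68, 4942] [  3.6 359.1] [31.6 23.7] 0.3 z 0.0752
wrist ram px [284, 387, 71, 45, 3128] [  3.5 317.2] [29.9 25.1] 0.9 z 0.0755
top ram px [264, 252, 23, 14, 225] [  3.2 272.3] [30.9 54.1] 1.3 z 0.0752
side sweet px [332, 218, 22, 26, 212] jig mm [-6.2 65.8] [ 42.9 128.6] 1.3 z 0.0366
side ram px [295, 269, 14, 20, 192] [  7.9 346. ] [30.1 65.9] 22.3 z 0.0717
```

{"method": "servo_tool", "body": {
  "series": "1 -0.5 0 0 0;1 -1.1 0 0 0;1 -1.8 0 0 0;1 -2.5 0 0 0;1 -3.2 0 0 0;1 -3.9 0 0 0;1 -4.6 0 0 0;1 -5.3 0 0 0;1 -6 0 0 0;1 -6.7 0 0 0;1 -7.4 0 0 0;1 -8.1 0 0 0;1 -8.8 0 0 0;1 -9.5 0 0 0;1 -10.2 0 0 0;1 -10.9 0 0 0;1 -11.6 0 0 0;1 -12.2 0 0 0;1 -12.2 0 0 0"
}}

```text
time: 22.07
tool_pos: [0.5127, 0.1751, -0.0097]
ee_rot: [-3.142, 0.001, 1.672]
wrist_force: [-0.4, 1.2, 5.1]
width: 0.0301
```

```bash
python3 look.py f top side; python3 - <<'E'
import cv2,numpy as np
a=cv2.imread("pics/f_top.png")[200:300,280:520];b=cv2.imread("pics/f_side.png")[150:290,280:420]
cv2.imwrite("pics/f.png",np.hstack([cv2.resize(a,(480,200),interpolation=cv2.INTER_CUBIC),cv2.resize(b,(200,200),interpolation=cv2.INTER_CUBIC)]))
E
```

```text
t 22.0667 tcp [ 0.5127  0.1751 -0.0097] yaw [-3.1416e+00  1.5000e-03  1.6722e+00] jig tcp [ 0.0029  0.234  -0.0097] F [-0.44  1.18  5.05] w 0.0301
top ram px [316, 244, 16, 13, 149] [  3.3 143.4] [29.1 37.1] 1.9 z 0.0742
side ram px [311, 241, 14, 20, 175] [  8.2 221.5] [32.1 67.1] 19.7 z 0.0717
```

View pics/f.png

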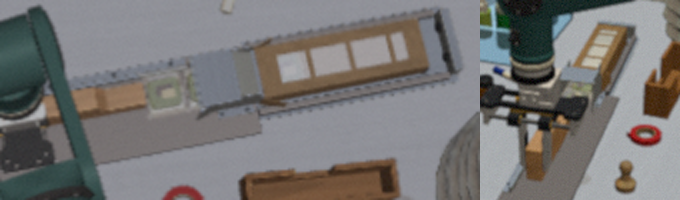

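Sweet 4 is just at the mouth, and the ram is in line. I'll continue, easing the downward pressure slightly.

{"method": "servo_tool", "body": {
  "series": "1 -0.5 0 -0.03 0;1 -1.1 0 -0.05 0;1 -1.8 0 -0.05 0;1 -2.5 0 -0.05 0;1 -3.2 0 -0.05 0;1 -3.9 0 -0.05 0;1 -4.6 0 -0.05 0;1 -5.3 0 -0.05 0;1 -6 0 -0.05 0;1 -6.7 0 -0.05 0;1 -7.4 0 -0.05 0;1 -8.1 0 -0.05 0;1 -8.8 0 -0.05 0;1 -9.5 0 -0.05 0;1 -10.2 0 -0.05 0;1 -10.9 0 -0.05 0;1 -11.6 0 -0.05 0;1 -12.3 0 -0.05 0;1 -13 0 -0.05 0;1 -13.4 0 -0.05 0"
}}

```text
time: 23.83
tool_pos: [0.526, 0.0424, -0.0096]
ee_rot: [-3.141, 0.0, 1.673]
wrist_force: [-0.4, 2.1, -1.5]
width: 0.0296
```

{"method": "servo_tool", "body": {
  "series": "1 -0.4 0 0 0;1 -0.8 0 0 0;1 -1.2 0 0 0;1 -1.6 0 0 0;1 -2 0 0 0;1 -2 0 0 0"
}}

```text
time: 24.33
tool_pos: [0.5283, 0.0227, -0.0094]
ee_rot: [-3.141, 0.001, 1.673]
wrist_force: [-0.4, -0.4, -1.8]
width: 0.0295
```

{"method": "servo_tool", "body": {
  "series": "1 -0.3 0 0 0;1 -0.6 0 0 0;1 -0.9 0 0 0;1 -1.2 0 0 0;1 -1.5 0 0 0;1 -1.8 0 0 0;1 -2.1 0 0 0;1 -2.4 0 0 0"
}}

```text
time: 25.0
tool_pos: [0.5306, 0.0009, -0.0091]
ee_rot: [3.141, -0.002, 1.674]
wrist_force: [-1.0, 5.9, -0.0]
width: 0.0301
```

{"method": "servo_tool", "body": {
  "series": "1 -0.3 0 0 0;1 -0.6 0 0 0;1 -0.8 0 0 0;1 -0.8 0 0 0"
}}

```text
time: 25.33
tool_pos: [0.5316, -0.0086, -0.0094]
ee_rot: [-3.142, 0.0, 1.673]
wrist_force: [-1.2, 3.9, -1.3]
width: 0.0298
```

The carton is moving (about 5 N). Now in small steps to the bumper.

{"method": "servo_tool", "body": {
  "series": "1 -0.2 0 0 0;1 -0.4 0 0 0;1 -0.6 0 0 0;1 -0.6 0 0 0"
}}

```text
time: 25.67
tool_pos: [0.5322, -0.0137, -0.0092]
ee_rot: [3.141, -0.001, 1.673]
wrist_force: [-0.6, 4.9, -0.7]
width: 0.03
```

{"method": "servo_tool", "body": {
  "series": "1 -0.1 0 0 0;1 -0.2 0 0 0;1 -0.3 0 0 0;1 -0.3 0 0 0"
}}

```text
time: 26.0
tool_pos: [0.5324, -0.0136, -0.0087]
ee_rot: [3.141, -0.007, 1.674]
wrist_force: [-2.3, 13.9, 3.1]
width: 0.0298
```

```bash
python3 look.py g top; python3 - <<'E'
import cv2,numpy as np
a=cv2.imread("pics/g_top.png")[195:305,330:520];b=cv2.imread("pics/f_top.png")[195:305,330:520]
cv2.imwrite("pics/g.png",np.vstack([cv2.resize(x,(456,264),interpolation=cv2.INTER_CUBIC) for x in(b,a)]))
from numpy import load
for n in "fg":
    D=load(f"{n}_top.npz");J=D["J"];h=cv2.cvtColor(D["p"],cv2.COLOR_RGB2HSV)
    k=(h[:,:,1]>80)&(h[:,:,0]<22)&(J[:,:,2]>.03)&(J[:,:,2]<.07)&(abs(J[:,:,0])<.025)&(J[:,:,1]<-.09)&(J[:,:,1]>-.4)
    print(n,"carton y range",np.percentile(J[k][:,1],[1,99]),k.sum())
E
```

```text
t 26.0 tcp [ 0.5324 -0.0136 -0.0087] yaw [ 3.141  -0.0065  1.6737] jig tcp [ 0.0032  0.0443 -0.0087] F [-2.35 13.93  3.12] w 0.0298
f carton y range [-0.31903309 -0.09320973] 495
g carton y range [-0.3504984  -0.10988631] 546
```

View pics/g.png

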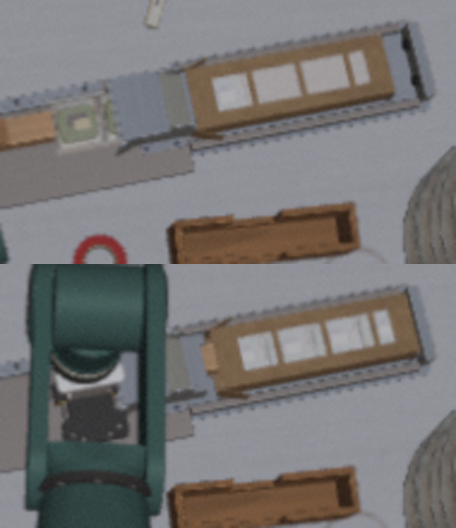

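The carton is on its bumper: the force rose to 14 N with no further motion, and the carton has moved about 31.5 mm. The sweets show in its windows. Now I'll draw the ram straight out.

{"method": "servo_tool", "body": {
  "series": "1 0.3 0 0 0;1 0.6 0 0 0;1 1.2 0 0 0;1 2 0 0 0;1 3 0 0 0;1 4 0 0 0;1 5 0 0 0;1 6 0 0 0;1 7 0 0 0;1 8 0 0 0;1 9 0 0 0;1 10 0 0 0;1 11 0 0 0;1 12 0 0 0;1 13.2 0 0 0;1 14.6 0 0 0;1 16 0 0 0;1 17.5 0 0 0;1 19 0 0 0;1 19 0 0 0"
}}

```text
time: 27.72
tool_pos: [0.5126, 0.1749, -0.0093]
ee_rot: [3.141, -0.002, 1.676]
wrist_force: [0.6, 0.4, -1.7]
width: 0.0299
```

{"method": "servo_tool", "body": {
  "series": "-0.3 0 0 0 0;-0.3 0 0 0 0;-0.3 0 0 0 0;-0.3 0 0 0 0;-0.3 0 0 0 0;-0.3 0 0 -1 0;-0.3 0 0 -2 0;-0.3 -3 0 -2 0;-0.3 -6 0 -2 0;-0.3 -6.4 0 -2 0;-0.3 -6.4 0 -2 0"
}}

```text
time: 28.63
tool_pos: [0.5205, 0.1069, 0.012]
ee_rot: [3.14, -0.0, 1.67]
wrist_force: [-0.2, 0.9, -0.2]
width: 0.0612
```

```bash
python3 look.py i wrist top
```

```text
t 28.6333 tcp [0.5205 0.1069 0.012 ] yaw [ 3.1396e+00 -2.0000e-04  1.6702e+00] jig tcp [0.0037 0.1654 0.012 ] F [-0.15  0.88 -0.24] w 0.0612
wrist ram px [280, 112, 74, 234, 15959] [  3.5 195.4] [ 30.  104.3] 0.2 z 0.0755
```

The ram is fully out (nose at jig y of about +68). I'll regrip it near the middle, lift it and put it down on the free table beside the board.

{"method": "servo_tool", "body": {
  "series": "1 0 0 0 0;1 0 0 0 0;1 0 0 0 0;1 0 0 0 0;1 0 0 0 0;1 0 0 0 0;1 0 0 0 0;1 0 0 -0.5 0;1 0 0 -2 0;1 0 0 -4 0;1 2 -2 -4 0;1 4 -5 -4 0;1 6 -8 -4 0;1 8 -10 -4 0;1 9.3 -10.4 -4 0;1 9.3 -10.4 -4 0;1 9.3 -10.4 -2 0;1 9.3 -10.4 -0.5 0;1 9.3 -10.4 0 0;1 9.3 -10.4 0 0"
}}

```text
time: 30.4
tool_pos: [0.4054, 0.189, 0.009]
ee_rot: [-3.138, 0.001, 1.673]
wrist_force: [-0.2, -0.4, -1.9]
width: 0.0297
```

```bash
python3 look.py j wrist
```

```text
t 30.4 tcp [0.4054 0.189  0.009 ] yaw [-3.1377e+00  1.2000e-03  1.6727e+00] jig tcp [-0.1024  0.2588  0.009 ] F [-0.18 -0.43 -1.94] w 0.0297
wrist ram px [282, 117, 74, 229, 15784] [-102.   288.5] [101.   31.2] 90.0 z 0.0739
```

View pics/j_wrist.png

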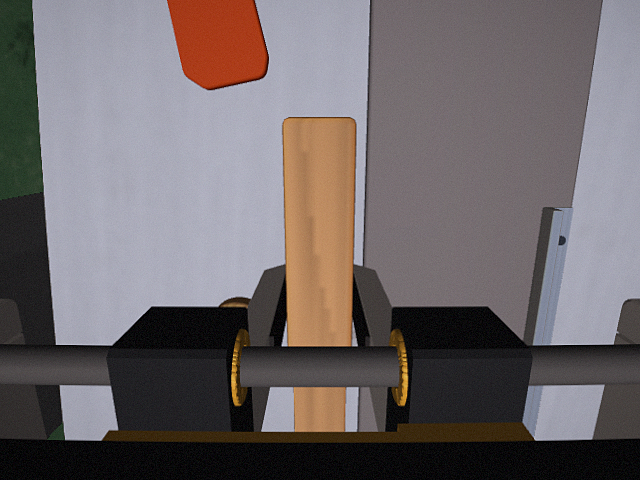

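{"method": "servo_tool", "body": {
  "series": "1 0 0 0.1 0;1 0 0 0.3 0;1 0 0 0.4 0;1 0 0 0.4 0;1 0 0 0.4 0"
}}

```text
time: 30.87
tool_pos: [0.4069, 0.1901, 0.007]
ee_rot: [3.141, -0.0, 1.673]
wrist_force: [0.3, -0.9, -1.6]
width: 0.0296
```

{"method": "servo_tool", "body": {
  "series": "1 0 0 0.1 0;1 0 0 0.2 0;1 0 0 0.25 0;1 0 0 0.25 0"
}}

```text
time: 31.2
tool_pos: [0.4064, 0.1901, 0.004]
ee_rot: [-3.141, -0.0, 1.673]
wrist_force: [0.5, -0.2, -2.1]
width: 0.0302
```

{"method": "servo_tool", "body": {
  "series": "1 0 0 0.1 0;1 0 0 0.15 0;1 0 0 0.15 0"
}}

```text
time: 31.45
tool_pos: [0.4066, 0.1901, 0.0026]
ee_rot: [3.142, -0.0, 1.673]
wrist_force: [0.4, -0.4, -1.8]
width: 0.0296
```

{"method": "servo_tool", "body": {
  "series": "1 0 0 0.1 0;1 0 0 0.2 0;1 0 0 0.2 0;1 0 0 0.2 0"
}}

```text
time: 31.78
tool_pos: [0.4067, 0.1901, 0.0025]
ee_rot: [3.141, -0.0, 1.673]
wrist_force: [-2.6, -1.4, 9.2]
width: 0.0294
```

Contact with the table. I'll release, rise straight up, and check the final scene.

{"method": "servo_tool", "body": {
  "series": "1 0 0 -0.1 0;1 0 0 -0.1 0;0 0 0 -0.1 0;0 0 0 -0.1 0;0 0 0 -0.1 0;0 0 0 -0.1 0;0 0 0 -0.1 0;0 0 0 -2 0;0 0 0 -5 0;0 0 0 -9 0;0 0 0 -13 0;0 0 0 -16 0;0 0 0 -18 0;0 0 0 -18 0"
}}

```text
time: 32.95
tool_pos: [0.4095, 0.191, 0.1864]
ee_rot: [3.131, -0.002, 1.673]
wrist_force: [-0.6, 0.7, 0.1]
width: 0.0472
```

```bash
python3 look.py k wrist top side; python3 - <<'E'
import cv2,numpy as np
D=np.load("k_top.npz");J=D["J"];h=cv2.cvtColor(D["p"],cv2.COLOR_RGB2HSV)
k=(h[:,:,1]>80)&(h[:,:,0]<22)&(J[:,:,2]>.03)&(J[:,:,2]<.07)&(abs(J[:,:,0])<.025)&(J[:,:,1]<-.09)&(J[:,:,1]>-.4)
print("carton y",np.percentile(J[k][:,1],[1,99]),k.sum())
k=(abs(J[:,:,0])<.03)&(J[:,:,1]>.0)&(J[:,:,1]<.45);print("board z median/95%",np.percentile(J[k][:,2],[50,95]))
a=cv2.imread("pics/k_top.png")[190:340,200:520];cv2.imwrite("pics/k.png",cv2.resize(a,(800,375),interpolation=cv2.INTER_CUBIC))
E
```

```text
t 32.95 tcp [0.4095 0.191  0.1864] yaw [ 3.1309e+00 -2.4000e-03  1.6733e+00] jig tcp [-0.0981  0.2604  0.1864] F [-0.59  0.68  0.07] w 0.0472
wrist ram px [298, 132, 34, 126, 4019] [-99.8 281.8] [ 29.4 116.3] 0.1 z 0.0676
side ram px [342, 259, 24, 30, 363] [-103.2  283.4] [ 29.8 118.9] 0.3 z 0.0644
carton y [-0.35095336 -0.12000463] 495
board z median/95% [0.00986063 0.01737489]
```

```bash
python3 - <<'E'
from h import *
a=np.load("top0.npz")["p"];b=np.load("k_top.npz")["p"]
d=(cv2.absdiff(a,b).max(2)>40).astype(np.uint8)
n,l,s,_=cv2.connectedComponentsWithStats(cv2.morphologyEx(d,cv2.MORPH_OPEN,np.ones((3,3))))
print("changed areas",[x.tolist() for x in s[1:] if x[4]>25])
robot.close_job();print("closed",robot.get_obs()["time"])
E
```

```text
changed areas [[490, 210, 15, 26, 197], [486, 214, 7, 14, 75], [473, 218, 5, 12, 37], [453, 222, 5, 12, 36], [408, 225, 12, 28, 190], [419, 226, 12, 15, 146], [433, 226, 5, 12, 37], [230, 231, 109, 136, 7156], [76, 383, 49, 16, 552], [309, 391, 71, 89, 2712], [73, 399, 76, 19, 478], [368, 406, 12, 11, 61], [381, 407, 26, 12, 119], [69, 416, 19, 3, 57], [378, 420, 20, 12, 132], [410, 420, 19, 47, 454], [129, 423, 11, 12, 74], [347, 433, 8, 17, 76], [354, 436, 10, 15, 70]]
the job is handed in; nothing more can be done
the job is handed in; nothing more can be done
```

The job is done and handed in at about 33 s of the 72 s allowed. I took the ram from its box and squared the four sweets against the fence in two side pushes of 2–5 N. Then I set it down behind the row, took it by the tail and pushed the row through the horn. I drew the ram out and left it standing on the table beside the board.

**Last checks**
- **Carton:** at the bumper the force rose to 14 N with no further motion. The carton had moved back about 32 mm from its starting place, and it was still there at the end.
- **Sweets:** the board was empty, and an earlier view had shown the sweets in the carton's windows.
- **Ram:** it stood upright on the table, with its top measured at 64–68 mm (66 mm given).
- **Other things:** comparing the first and last top views, the tape, jar, moulds and turquoise sweets had not changed. The arm and the ram's new place covered the patch around the stamp in that comparison. The stamp was last seen partly, behind a finger, just before release, so I did not confirm its final position.

**What disagreed or failed**
- **Finger length:** the real finger tips are about 39 mm short of the reported tool point. My first grip therefore closed on nothing above the ram. I measured the offset with two cameras and corrected for it.
- **Squaring:** I measured sweets 3 and 4 as square. For 1 and 2 I had only the contact force and their clean passage through the horn.
- **Final picture:** the last close-up could not be viewed because the 12-picture limit was reached, so the end state rests on depth and colour measurements.

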